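# Present the next component and hold the dispenser's shutter open

### The job

Bring up the next component in the rotary parts dispenser: swing its advance lever all the way to the stop and let it spring back home, with the shutter still shut. Then draw the sprung shutter out by its tab until its point is level with the point of the mark clip on the rail, and keep it there: finish with the gripper still holding the shutter at the mark, because it snaps shut if let go. Leave the other things on the bench where they are.

Things in the scene. Friction and masses are not known exactly. Their poses are not given: they have to be found in the camera images.
- dispenser: Rotary parts dispenser, fixed: dark base plate 130 x 272 x 10 mm (y -187 to 85 of its frame), a grey upright drum, radius 60 mm, flat top at 55 mm, and from the drum to -y an aluminium rail block 56 mm wide (x) to y = -183 mm, top also at 55 mm. Origin on the drum's axis at bench level; z up. The shutter slides along its -y. Within 20 degrees of the world axes.
- lever (a joint): Advance lever (steel arm) on the drum: 0 at its sprung home, 1.1 rad at the stop. Turns counter-clockwise seen from above about the drum's axis (the dispenser's z). Its peg is 70 mm from the axis; at home the arm points 1.0 rad counter-clockwise from the dispenser's +x (towards +x, +y), at the stop 2.1 rad. The spring resists with 1.1 N at the peg at home, 3 N at the stop.
- lever_peg (a point): Top centre of the lever's upright black round peg, 12 mm in diameter, 100 mm above the bench. The peg stands free for 33 mm above the flat lever arm (arm top at 66 mm, 12 mm wide).
- shutter: Sprung shutter on the rail: steel plate 46 (x) by 78 mm (y), top at 61 mm, with a black upright grip tab at its -y end: 10 mm thick (y), 40 mm wide (x), standing from 61 to 94 mm above the bench. Axes as the dispenser's. Origin under the tab's centre, 55 mm up; shut: x 0, y -92 mm of the dispenser. Slides 60 mm to the dispenser's -y; the spring pulls 3 N when shut, 1 N more per 10 mm.
- shutter_grip (a point): Top centre of the shutter's grip tab, 94 mm above the bench when upright; moves with the shutter.
- shutter_point (a point): Tip of the small black point on the shutter plate, in line with the middle of the tab's thickness and 30 mm to its +x side, 61 mm above the bench.
- mark_point (a point): Tip of the point of the small white mark clip (33 x 18 mm, its top at 63 mm) at the rail's +x side, facing the shutter's point, 61 mm above the bench. Axes as the dispenser's. Fixed in a run, but elsewhere along the rail each time: 24 to 48 mm to -y of the shutter's point when shut. The points pass each other 3 mm apart.
- board_holder: Bystander: fixed steel board holder 130 x 130 mm, 38 mm high, with a green circuit board clamped in it. Origin at the centre of its underside.
- parts_box: Bystander: clear plastic box with compartments, 60 x 90 x 25 mm, in front of the rail (dispenser's -x side). Origin at the centre of its underside.
- spool: Bystander: grey solder spool 54 mm in diameter, 38 mm high, standing beyond the rail (dispenser's +x side). Origin at the centre of its underside.
- loose_board: Bystander: green circuit board 60 x 80 mm, 16 mm high with its connector, lying before the board holder. Origin at the centre of its underside.
- screwdriver: Bystander: screwdriver lying towards the far side of the bench.
- flux_bottle: Bystander: amber bottle 44 mm in diameter, 85 mm high, to the left. Origin at the centre of its underside.
- tweezers: Bystander: steel tweezers 130 mm long, lying towards the far side.
- wipes_can: Bystander: white tub 72 mm in diameter, 120 mm high, to the right. Origin at the centre of its underside.

How it is judged:
On the way, in this order (a step that is already met when the one before it is completed fails the run):
1. the advance lever is swung to its stop while the shutter is shut (value of joint lever above 1 rad and y of shutter_point in the frame of dispenser above -0.097 m), for 0.05 s.
2. the lever is let go and back home, the shutter still shut (value of joint lever below 0.1 rad and contact force between the fingers and anything else below 0.3 N and y of shutter_point in the frame of dispenser above -0.097 m), for 0.2 s.
3. the fingers hold the shutter with its point level with the mark (y of shutter_point in the frame of mark_point between -0.006 and 0.006 m and contact force between the fingers and shutter above 1 N), for 0.3 s.
At the end, for the whole second after the job is handed in: The shutter's point is level with the mark's point within 6 mm along the rail and still, the fingers are still on the shutter with more than 1 N, the lever is home (under 0.1 rad), and no bystander has moved 30 mm (all of step 3 and value of joint lever below 0.1 rad and linear speed of shutter below 0.01 m/s and distance of each of parts_box, spool, loose_board, screwdriver, flux_bottle, tweezers, wipes_can from where it was at the start of the episode below 0.03 m); the arm keeps its last pose, push and grip.
It fails at once if a bystander is moved by more than 30 mm (distance of any of parts_box, spool, loose_board, screwdriver, flux_bottle, tweezers, wipes_can from where it was at the start of the episode above 0.03 m).
It also fails if it takes over 48 s, if anything falls off the work surface, if the arm or the gripper's body presses on something with over 40 N, if the wrist force passes 120 N, or if a joint passes its speed limit or range.

### The arm

A 6-joint arm with a two-finger parallel gripper is mounted at the origin on the work surface. World frame = base frame: x ahead of the robot, y to its left, z up, the work surface at z = 0. Lengths are in m, angles in rad, forces in N, time in s.
With the tool pointing down it reaches from about 0.425 to 0.95 m from the base axis. Payload 3.5 kg.
Tool frame: the origin (TCP) lies at the very end of the fingers, on their centre line; the grasp point (between the pads) lies 19 mm behind it; z points along the fingers, y is the line along which they close (so a half turn about z gives the same grasp; the last joint's range is limited). The gripper opens to 85 mm and grips with 20 to 120 N. Pads are 22 mm wide; open, the fingers measure 114 mm over their backs; the gripper's body (76 mm by 85 mm) begins 54 mm behind the grasp point. The pads swing forward as they close: fully open they stand 13 mm farther back than shut.
Start: joints at [1.019, 0.286, 1.577, -0, 1.279, -0.15], TCP at [0.264, 0.621, 0.231] pointing down, gripper open.
Joint ranges: [-2.77, 2.77], [-0.9, 2.22], [0.21, 2.48], [-1.53, 4.67], [0.24, 2.81], [-2.84, 2.84]. Speed limits (rad/s): [2.79, 2.79, 3.14, 3.14, 3.14, 3.14].

### API

Orientations are given as a unit quaternion [x, y, z, w].
In Python, from plant import get_state, read_camera, sign_off, recognise gives the robot as it stands.
- The arm moves only by the tool arm_command, never from a script. Its argument "steps" is a list of rows, each an object with "translation": the shift along the tool's x, y, z scaled (see below), a list of three; "twist": the turn, a rotation vector about the tool's x, y, z scaled (see below), a list of three; "fingers": the opening, from -1 (shut) to 1 (fully open). In form: [{"translation": [x, y, z], "twist": [rx, ry, rz], "fingers": fingers}, ...]. A call has 1 to 5 rows; each row is the pose to reach, as a shift and turn from the pose commanded when the call began, along the tool's axes at that moment; what a row does not reach only later rows make up. The controller multiplies each number of a shift by 75 cm and each number of a turn by 60 degrees. A row lasts 1/8 s, in which the tool goes at most 62.5 mm and 10.7 degrees, less where a joint would pass 70% of its speed; a pose out of reach is approached as far as the arm can. A call with a number of a shift or a turn outside -1 to 1 is refused whole. A call with a gripper value outside its range is refused whole. The fingers move at their own pace and stop on an object; "grip_force" is the grip in N (left out, the last holds). Time passes only in rows, so rows that repeat a pose let the fingers close. It gives the time, the measured TCP pose, the force, the opening and the grip force at its end, in the units of the state.
- get_state(): the state, without advancing time (a new reading comes with each control period).
- read_camera(name): name is "scene" or "top" or "wrist"; returns a dict with "pixels" (400x640x3 uint8, red, green, blue), "K" (3x3 intrinsics, pixels), "R" (3x3) and "t" (3): a world point X has camera coordinates R X + t; the wrist camera has in their place "T_tool_cam" (4x4, takes a point from camera to tool coordinates, whose origin is the TCP and whose axes are the flange's). Camera axes: x right, y down, z forward; pixel columns grow to the right and rows downward; lengths in m; the calibration is good to about 2 mm. A picture is of the moment at which its call begins: read the wrist's pose just before it. There is no depth.
- sign_off(): hands the job in; it is judged then, once.
Trained networks look in a picture, given as the dict that the camera call returned (one of the last four; its "shot" number tells which), for a name from the list of things; names that differ only in an ending like _2 or _b are one class to them, and where a whole thing is asked for, a point or a joint stands for the part that bears it (a point fixed in the world has none). Each returns a list of dicts, best first, with "conf" (0 to 1); they miss things now and then, are a little off and sometimes report something else, mostly with a low value. They report only what shows in the picture. A call takes as long as a camera call.
- recognise(picture, query): "point" ([row, column] in pixels, amid what is visible of it).
The state is a dict: "time": time; "qpos": joint angles; "dq": joint speeds; "joint_efforts": joint torques, N m; "eef_pos": TCP position; "tcp_rot": TCP orientation; "contact_force": force on the tool from outside, world axes, zero at the start; "wrist_torque": the same for the moment, N m; "opening": opening from 0.0 (shut) to 1.0 (fully open); "finger_force": force on a finger pad.
Only numpy, scipy, OpenCV 4.12 (cv2) and the standard library are available. Lean on these libraries where they do the work, as an engineer would, in place of code of your own. Each camera call takes 0.05 s, during which the arm holds its last target. There are 200 camera calls.

## Working session

There is one attempt and no reset: what is moved stays moved. The work goes in short steps, Python scripts to look and compute and a tool call to move; the robot and the scene stay as the last step left them, time stands still between calls to the robot, and variables do not carry over. Pictures are saved under pics/ and viewed, at most 10 in all, crops included, and the job is handed in when it is done.

Besides the shell and the picture viewer there is one more tool, called after "Emit:" as name(argument=value, ...) on one line, values as JSON. arm_command: Moves the arm, as the interface text tells. Shifts and turns lie within -1 to 1; 1 stands for 75 cm of shift or 60 degrees of turn. Its arguments: {"type":"object","properties":{"steps":{"type":"array"},"grip_force":{"type":"number"}},"required":["steps"]}

```bash
mkdir -p pics
cat > h.py <<'E'
import numpy as np, cv2
from plant import get_state, read_camera, sign_off, recognise
from scipy.spatial.transform import Rotation as Ro
def cam(n):
    s=get_state(); c=read_camera(n)
    if n=="wrist":
        T=np.eye(4);T[:3,:3]=Ro.from_quat(s["tcp_rot"]).as_matrix();T[:3,3]=s["eef_pos"]
        W=np.linalg.inv(T@np.array(c["T_tool_cam"]));c["R"],c["t"]=W[:3,:3],W[:3,3]
    c["P"]=np.array(c["K"])@np.c_[np.array(c["R"]),np.array(c["t"])]
    return c
def save(c,f): cv2.imwrite("pics/"+f,c["pixels"][:,:,::-1])
def tri(obs): # [(P,(row,col))]
    A=[]
    for P,(r,c) in obs: A+= [c*P[2]-P[0], r*P[2]-P[1]]
    v=np.linalg.svd(np.array(A))[2][-1]; return v[:3]/v[3]
def atz(P,rc,z):
    r,c=rc; A=np.array([c*P[2]-P[0], r*P[2]-P[1]])
    return np.linalg.solve(A[:,:2],-A[:,2]*z-A[:,3])
E
python3 - <<'E'
from h import *
s=get_state();print(s)
C={n:cam(n) for n in("scene","top")}
for n in C: save(C[n],n+"0.png")
for q in "dispenser lever lever_peg shutter shutter_grip shutter_point mark_point".split():
    o=[]
    for n in C:
        r=recognise(C[n],q)
        print(q,n,[(np.round(d["point"],1).tolist(),round(d["conf"],2)) for d in r[:3]])
        if r:o.append((C[n]["P"],r[0]["point"]))
    if len(o)==2: print("  ",tri(o).round(4))
E
```

```text
{'time': 0.0, 'qpos': array([ 1.01902835e+00,  2.87200401e-01,  1.57817447e+00,  2.87266650e-05,
        1.27863075e+00, -1.50027391e-01]), 'dq': array([-0.00134802, -0.00090081,  0.00035494, -0.00099139,  0.00128106,
        0.00098409]), 'joint_efforts': array([-1.43888552e-03, -4.05975473e+01, -2.92627877e+01, -1.83767484e-04,
        5.76975028e-03,  5.02339034e-06]), 'eef_pos': array([0.26357118, 0.62069396, 0.22992541]), 'tcp_rot': array([ 1.99526126e-01,  9.79891764e-01, -1.12824048e-03, -4.27629912e-04]), 'contact_force': array([-0.09952187, -0.51214136, -0.00276917]), 'wrist_torque': array([ 0.02447217,  0.00458815, -0.01206248]), 'finger_force': 0.0, 'opening': 0.9972479419096424}
dispenser scene [([179.6, 353.1], 0.78)]
dispenser top [([232.6, 250.4], 0.7)]
   [0.4812 0.1885 0.0322]
lever scene [([248.9, 127.9], 0.74), ([168.0, 371.9], 0.6)]
lever top [([219.0, 227.0], 0.7), ([232.0, 251.9], 0.56)]
   [ 0.7826 -0.3001  0.5939]
lever_peg scene []
lever_peg top [([214.8, 224.6], 0.57)]
shutter scene []
shutter top [([230.4, 250.3], 0.7)]
shutter_grip scene [([171.9, 347.1], 0.62)]
shutter_grip top [([231.3, 251.5], 0.82)]
   [0.4791 0.1725 0.0683]
shutter_point scene [([174.8, 350.3], 0.58)]
shutter_point top [([232.6, 251.3], 0.67)]
   [0.479  0.1803 0.0533]
mark_point scene [([186.4, 337.4], 0.54)]
mark_point top [([220.9, 276.1], 0.47)]
   [0.5137 0.1065 0.0576]
```

Run:
```python
import cv2
a=cv2.imread("pics/scene0.png")[110:260,250:450];b=cv2.imread("pics/top0.png")[150:300,150:350]
cv2.imwrite("pics/c0.png",cv2.resize(cv2.vconcat([a,b]),None,fx=2,fy=2) if 0 else cv2.vconcat([cv2.resize(x,None,fx=2,fy=2,interpolation=2) for x in(a,b)]))
```

```text
(no output)
```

View pics/top0.png

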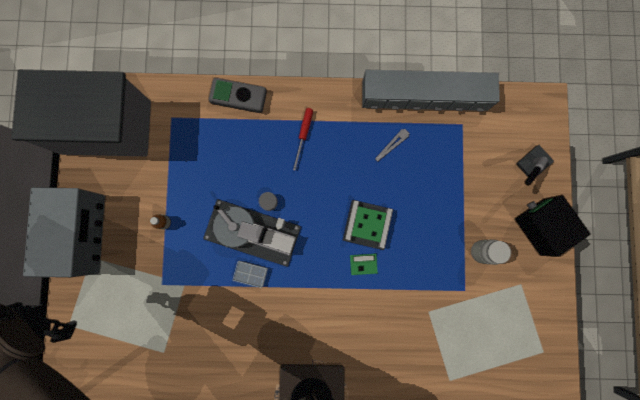

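View pics/c0.png

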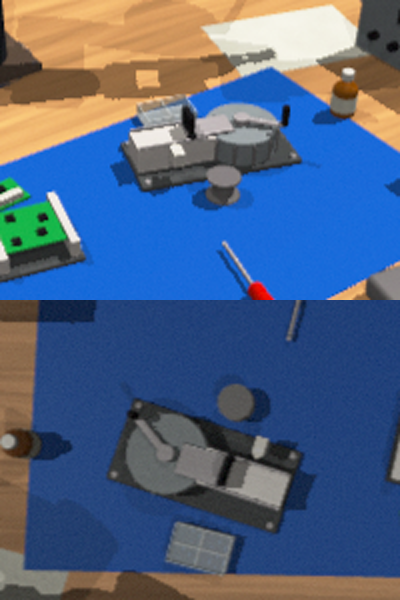

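The top view shows the dispenser at about (row 232, col 252), yawed roughly -15°. The peg is upper-left at about (206, 216), the tab at (235, 263), the white clip at about (224, 280), and the spool beyond the drum. The scene view shows the peg top at (162, 393) and the tab top at (163, 344).

Run:
```python
from h import *
T=cam("top")["P"];S=cam("scene")["P"]
for n,t,s in (("peg",(206.5,216.5),(163,393)),("tab",(235,263),(163.5,344.5))): print(n,tri([(T,t),(S,s)]).round(4),atz(T,t,.1).round(4),atz(S,s,.1).round(4))
print("drum",atz(T,(226.5,233.5),.055),"clip",atz(T,(223.5,280),.063),"spool",atz(T,(201,267.5),.038))
s=get_state();R=Ro.from_quat(s["tcp_rot"]).as_matrix();print(R.round(3));print(np.array(cam("wrist")["T_tool_cam"]).round(3),cam("wrist")["K"])
```

```text
peg [0.5541 0.2814 0.1027] [0.553  0.2802] [0.5516 0.2861]
tab [0.4766 0.1476 0.1063] [0.475  0.1457] [0.47   0.1557]
drum [0.49926141 0.23819502] clip [0.51046362 0.10146401] spool [0.57849583 0.14271403]
[[-0.92   0.391  0.   ]
 [ 0.391  0.92   0.   ]
 [ 0.     0.    -1.   ]]
[[-0.    -0.962 -0.272  0.069]
 [ 1.     0.    -0.    -0.   ]
 [ 0.    -0.272  0.962 -0.142]
 [ 0.     0.     0.     1.   ]] [[278.93690765   0.         321.86583644]
 [  0.         278.93690765 203.07643964]
 [  0.           0.           1.        ]]
```

Emit:
arm_command(steps=[{"translation":[-0.12,-0.09,0],"twist":[0,0,0],"fingers":1},{"translation":[-0.22,-0.165,0],"twist":[0,0,0],"fingers":1},{"translation":[-0.36,-0.27,0],"twist":[0,0,0],"fingers":1},{"translation":[-0.48,-0.36,0],"twist":[0,0,0],"fingers":1},{"translation":[-0.52,-0.39,0],"twist":[0,0,0],"fingers":1}])

```text
time: 1.62
eef_pos: [0.4215, 0.3492, 0.2317]
tcp_rot: [0.199, 0.98, 0.0, 0.0]
contact_force: [-0.0, 0.0, -0.3]
opening: 1.001
finger_force: 0.0
```

Emit:
arm_command(steps=[{"translation":[-0.12,-0.09,0],"twist":[0,0,0],"fingers":1},{"translation":[-0.15,-0.115,0],"twist":[0,0,0],"fingers":1},{"translation":[-0.15,-0.115,0],"twist":[0,0,0],"fingers":1}])

```text
time: 2.0
eef_pos: [0.4919, 0.2248, 0.2316]
tcp_rot: [0.202, 0.979, 0.0, 0.0]
contact_force: [-0.6, 0.9, 0.4]
opening: 1.004
finger_force: 0.0
```

Run:
```python
from h import *
s=get_state();print(s["time"],s["eef_pos"],s["qpos"].round(2))
c=cam("wrist");save(c,"w1.png");np.save("P1.npy",c["P"])
for q in "lever_peg shutter_grip shutter_point mark_point lever".split():
    for d in recognise(c,q)[:2]: print(q,np.round(d["point"],1),round(d["conf"],2),atz(c["P"],d["point"],{"l":.1,"s":.061,"m":.061}[q[0]] if q!="shutter_grip" else .094).round(4))
```

```text
2.0 [0.49194824 0.2247686  0.23165   ] [ 0.24 -0.01  1.91 -0.    1.25 -0.92]
shutter_grip [193.1 282.3] 0.63 [0.4754 0.1873]
shutter_grip [117.4 517.5] 0.16 [0.497  0.4267]
shutter_point [192.2 280.4] 0.78 [0.4791 0.1781]
mark_point [239.5 241.7] 0.82 [0.5137 0.1096]
lever [198.  359.4] 0.91 [0.5099 0.2583]
lever [258.  294.9] 0.38 [0.5449 0.1701]
```

View pics/w1.png

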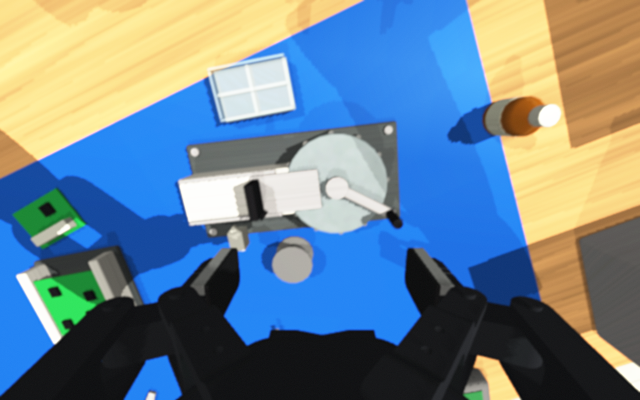

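The wrist view shows the drum hub at (188, 336), the peg at about (218, 395), the tab at about (198, 255) and the clip at (238, 238). The rail end corners are at (180, 178) and (225, 190).

Emit:
arm_command(steps=[{"translation":[0.06,0.0,0],"twist":[0,0,0],"fingers":1},{"translation":[0.08,0.0,0.04],"twist":[0,0,0],"fingers":1},{"translation":[0.08,0.0,0.04],"twist":[0,0,0],"fingers":1},{"translation":[0.08,0.0,0.04],"twist":[0,0,0],"fingers":1}])

```text
time: 2.8
eef_pos: [0.4357, 0.2517, 0.2022]
tcp_rot: [0.199, 0.98, 0.0, 0.001]
contact_force: [0.9, 0.4, -0.0]
opening: 1.003
finger_force: 0.0
```

Run:
```python
from h import *
s=get_state();print(s["time"],s["eef_pos"],s["qpos"].round(2))
c=cam("wrist");save(c,"w2.png");np.save("P2.npy",c["P"])
for q in "lever_peg shutter_grip shutter_point mark_point lever".split():
    for d in recognise(c,q)[:2]: print(q,np.round(d["point"],1),round(d["conf"],2),atz(c["P"],d["point"],{"l":.1,"s":.061,"m":.061}[q[0]] if q!="shutter_grip" else .094).round(4))
a=cv2.imread("pics/w1.png")[120:270,165:425]
b=c["pixels"][:,:,::-1]
p0=(np.load("P2.npy")@[.5,.2,.07,1]);p0=(p0[:2]/p0[2]).astype(int);x=max(p0[0]-130,0);y=max(p0[1]-70,0);print("crop2 origin",x,y)
b=b[y:y+130,x:x+260]
cv2.imwrite("pics/c1.png",cv2.vconcat([cv2.resize(a[:120],None,fx=3,fy=3,interpolation=2),cv2.resize(b[:80],None,fx=3,fy=3,interpolation=2)]))
cv2.imwrite("pics/c1.png",cv2.resize(a,None,fx=3,fy=3,interpolation=2));cv2.imwrite("pics/c2.png",cv2.resize(b,None,fx=3,fy=3,interpolation=2))
```

```text
2.8 [0.43574171 0.25170875 0.20224022] [ 0.32 -0.07  2.02 -0.    1.19 -0.85]
lever_peg [260.1 357. ] 0.64 [0.502  0.2604]
shutter_grip [255.3 278.1] 0.74 [0.47   0.1903]
shutter_point [252.6 273.7] 0.57 [0.478  0.1756]
mark_point [301.7 239. ] 0.59 [0.519  0.1108]
lever [262.6 361.4] 0.85 [0.5062 0.2634]
crop2 origin 171 195
```

View pics/c1.png

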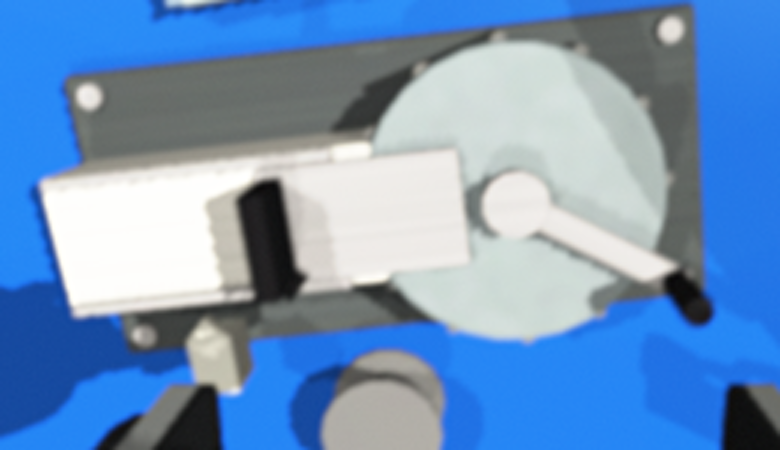

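View pics/c2.png

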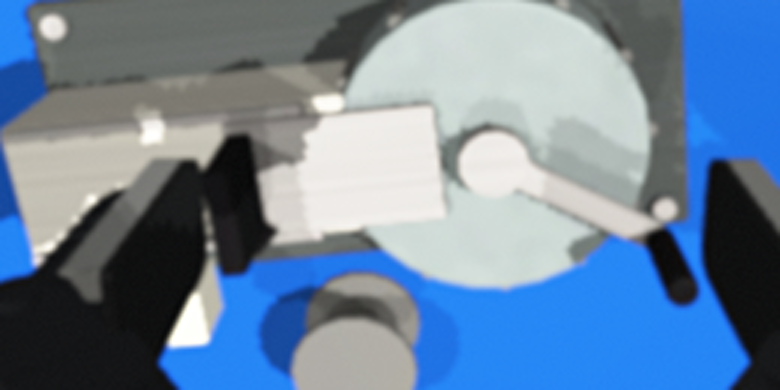

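```bash
cat > fit.py <<'E'
from h import *
from scipy.optimize import least_squares
P1,P2=np.load("P1.npy"),np.load("P2.npy")
pk=(70*np.cos(1),70*np.sin(1),100)
obs=[(1,(519.5,190),(0,0,55)),(1,(42,181),(-28,-183,55)),(1,(72,317),(28,-183,55)),(1,(457,149),(-23,-19,61)),(1,(469,261),(23,-19,61)),(1,(699,309),pk),
(1,(68,78),(-65,-187,10)),(1,(690,7),(-65,85,10)),
(2,(5,131),(-28,-183,55)),(2,(432,104),(-23,-19,61)),(2,(445,217),(23,-19,61)),(2,(683,291),pk),(2,(497,143),(0,0,55))]
def pix(v,c): return np.array([165+c[0]/3,120+c[1]/3]) if v==1 else np.array([171+c[0]/3,195+c[1]/3])
def W(p,m): 
    c,s=np.cos(p[2]),np.sin(p[2]);m=np.array(m)/1000; return np.array([p[0]+c*m[0]-s*m[1],p[1]+s*m[0]+c*m[1],m[2]])
def proj(P,X): h=P@np.r_[X,1];return h[:2]/h[2]
def res(p): return np.concatenate([proj(P1 if v==1 else P2,W(p,m))-pix(v,c) for v,c,m in obs])
f=least_squares(res,[.5,.238,-.26],loss="soft_l1");p=f.x
if __name__=="__main__":
    print(p);print(res(p).reshape(-1,2).round(1))
    print("peg tri",tri([(P1,pix(1,(699,309))[::-1]),(P2,pix(2,(683,291))[::-1])]),"model",W(p,pk))
    print("tab model",W(p,(0,-92,94)),"tri",tri([(P1,pix(1,(264,240))[::-1]),(P2,pix(2,(228,208))[::-1])]))
    for v,P in((1,P1),(2,P2)):
        o=np.array([165,120] if v==1 else [171,195]);print("pred spoint, tabtop",(proj(P,W(p,(30,-92,61)))-o)*3,(proj(P,W(p,(0,-92,94)))-o)*3)
    m=atz(P1,pix(1,(205,320))[::-1],.061)-p[:2];c,s=np.cos(p[2]),np.sin(p[2]);print("mark disp",c*m[0]+s*m[1],-s*m[0]+c*m[1])
    np.save("pose.npy",p)
E
python3 fit.py
```

```text
[ 0.49846666  0.24059517 -0.28636906]
[[-1.5  1.9]
 [-1.6 -0.1]
 [ 0.4 -0.4]
 [ 0.7 -1.2]
 [ 1.5  0.4]
 [ 0.9  0.1]
 [-3.3 -0.4]
 [ 2.  -3.2]
 [-3.3  0.6]
 [ 0.2  0. ]
 [ 0.8  0.2]
 [ 0.2  0.1]
 [-2.1  2.3]]
peg tri [0.55101846 0.28588859 0.1000957 ] model [0.55138597 0.28641598 0.1       ]
tab model [0.47247933 0.15234179 0.094     ] tri [0.47182548 0.15150425 0.08110836]
pred spoint, tabtop [292.34466395 300.01643755] [257.60685294 250.40617902]
pred spoint, tabtop [259.52062208 253.64809711] [221.79798982 227.4739172 ]
mark disp 0.03414119582423732 -0.12801683832973074
```

```bash
cat > go.py <<'E'
from h import *
p=np.load("pose.npy")
def base():
    s=get_state();return s,Ro.from_quat(s["tcp_rot"]).as_matrix(),s["eef_pos"]
def sc(w): 
    s,R,e=base();return (R.T@(np.array(w)-e)/.75).round(4).tolist()
def peg(d,back,z=.082): 
    s,R,e=base();a=p[2]+1+d
    return np.r_[p[:2]+.07*np.array([np.cos(a),np.sin(a)])-back*R[:2,0]/np.hypot(*R[:2,0]),z]
E
python3 - <<'E'
from go import *
s,R,e=base();print(e,s["tcp_rot"].round(4))
print("above",peg(0,.035,.2),sc(peg(0,.035,.2)))
b=peg(0,.035)
for d in (0,.2,.4,.6,.8,1.0,1.1): 
    w=peg(d,.017);print(d,w.round(4),(R.T@(w-b)/.75).round(4))
E
```

```text
[0.43602411 0.25091227 0.20201012] [1.998e-01 9.798e-01 3.000e-04 5.000e-04]
above [0.5835908  0.27271019 0.2       ] [-0.1697, 0.1038, 0.0029]
0 [0.567  0.2798 0.082 ] [ 0.024  0.    -0.   ]
0.2 [0.5569 0.2894 0.082 ] [ 0.0415  0.0065 -0.    ]
0.4 [0.545  0.2967 0.082 ] [ 0.0599  0.0093 -0.    ]
0.6 [0.5319 0.3016 0.082 ] [ 0.0785  0.0085 -0.0001]
0.8 [0.5181 0.3038 0.082 ] [ 0.0966  0.004  -0.0001]
1.0 [0.5041 0.3032 0.082 ] [ 1.134e-01 -4.000e-03 -1.000e-04]
1.1 [0.4973 0.3019 0.082 ] [ 1.211e-01 -9.300e-03 -1.000e-04]
```

Emit:
arm_command(steps=[{"translation":[-0.08,0.05,0],"twist":[0,0,0],"fingers":-1},{"translation":[-0.15,0.09,0],"twist":[0,0,0],"fingers":-1},{"translation":[-0.17,0.104,0],"twist":[0,0,0],"fingers":-1},{"translation":[-0.17,0.104,0],"twist":[0,0,0],"fingers":-1},{"translation":[-0.17,0.104,0],"twist":[0,0,0],"fingers":-1}], grip_force=20)

```text
time: 3.72
eef_pos: [0.5823, 0.2727, 0.201]
tcp_rot: [0.2, 0.98, -0.0, -0.001]
contact_force: [-0.4, -0.7, 0.1]
opening: 0.0
finger_force: 0.0
```

Emit:
arm_command(steps=[{"translation":[0,0,0.07],"twist":[0,0,0],"fingers":-1},{"translation":[0,0,0.13],"twist":[0,0,0],"fingers":-1},{"translation":[0,0,0.157],"twist":[0,0,0],"fingers":-1},{"translation":[0,0,0.157],"twist":[0,0,0],"fingers":-1},{"translation":[0,0,0.157],"twist":[0,0,0],"fingers":-1}])

```text
time: 4.35
eef_pos: [0.5845, 0.2734, 0.0862]
tcp_rot: [0.199, 0.98, 0.001, 0.002]
contact_force: [-0.1, 0.4, 0.5]
opening: -0.002
finger_force: 0.0
```

Run:
```python
from go import *
c=cam("wrist");save(c,"w3.png")
s,R,e=base();print(e,s["contact_force"],s["opening"])
for d in (0,.2,.4,.6,.8,1.0,1.1): print(d,sc(peg(d,.017)))
```

```text
[0.58478212 0.27347989 0.08643844] [ 0.43167298 -0.08778933  0.10696048] -0.0013006051319021472
0 [0.0251, -0.0016, 0.0058]
0.2 [0.0426, 0.0049, 0.0058]
0.4 [0.061, 0.0078, 0.0057]
0.6 [0.0796, 0.007, 0.0056]
0.8 [0.0977, 0.0025, 0.0056]
1.0 [0.1145, -0.0055, 0.0055]
1.1 [0.1222, -0.0108, 0.0054]
```

View pics/w3.png

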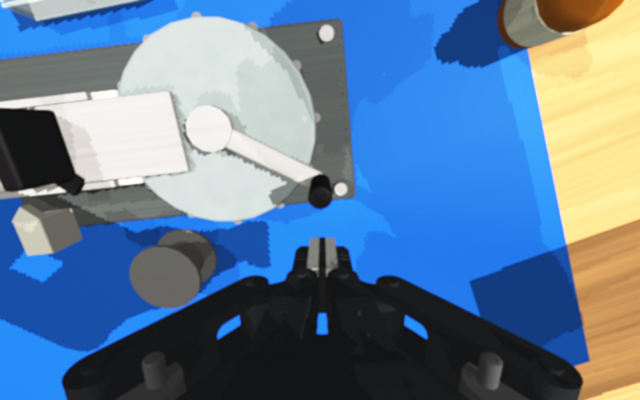

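The closed fingers, at about (245, 322), are lined up in front of the peg at (190, 320). I'll push along the arc.

Emit:
arm_command(steps=[{"translation":[0.025,-0.001,0.006],"twist":[0,0,0],"fingers":-1},{"translation":[0.043,0.005,0.006],"twist":[0,0,0],"fingers":-1},{"translation":[0.061,0.008,0.006],"twist":[0,0,0],"fingers":-1},{"translation":[0.08,0.007,0.006],"twist":[0,0,0],"fingers":-1},{"translation":[0.098,0.003,0.006],"twist":[0,0,0],"fingers":-1}])

```text
time: 5.03
eef_pos: [0.5157, 0.3043, 0.0794]
tcp_rot: [0.199, 0.98, 0.0, 0.0]
contact_force: [3.3, -0.2, 2.2]
opening: 0.002
finger_force: 1.4
```

Run:
```python
from go import *
c=cam("wrist");save(c,"w4.png")
s,R,e=base();print(e,s["contact_force"],s["opening"])
for d in (.8,.9,1.0,1.1,1.15): print(d,sc(peg(d,.017)))
```

```text
[0.51385314 0.30425519 0.07898851] [2.06836406 0.22293999 1.80045474] -0.002878514615753389
0.8 [-0.0054, 0.0017, -0.004]
0.9 [0.0032, -0.0019, -0.004]
1.0 [0.0114, -0.0063, -0.004]
1.1 [0.0191, -0.0115, -0.004]
1.15 [0.0228, -0.0144, -0.004]
```

View pics/w4.png

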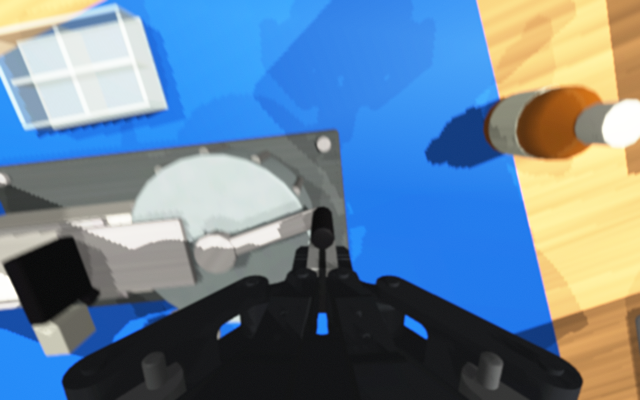

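The peg, at (228, 321), is moving with the fingers and the lever is about 0.8 rad round.

Emit:
arm_command(steps=[{"translation":[0.006,-0.003,-0.003],"twist":[0,0,0],"fingers":-1},{"translation":[0.012,-0.007,-0.003],"twist":[0,0,0],"fingers":-1},{"translation":[0.019,-0.011,-0.003],"twist":[0,0,0],"fingers":-1},{"translation":[0.023,-0.014,-0.003],"twist":[0,0,0],"fingers":-1},{"translation":[0.023,-0.014,-0.003],"twist":[0,0,0],"fingers":-1}])

```text
time: 5.7
eef_pos: [0.4969, 0.3008, 0.0815]
tcp_rot: [0.2, 0.98, 0.0, 0.001]
contact_force: [4.7, 1.6, -2.2]
opening: 0.003
finger_force: 1.9
```

Run:
```python
from go import *
s,R,e=base();print(e,s["contact_force"])
b=peg(0,.035)
for d in (.9,1.1,1.15,1.2): print(d,sc(peg(d,.017)))
c=cam("wrist");save(c,"w5.png")
for q in("lever_peg","lever"): print(q,[(np.round(d["point"],1),round(d["conf"],2)) for d in recognise(c,q)[:2]])
for d in (.9,1.,1.1): a=p[2]+1+d;h=c["P"]@np.r_[p[:2]+.07*np.array([np.cos(a),np.sin(a)]),.1,1];print(d,h[:2]/h[2])
cv2.imwrite("pics/c5.png",cv2.resize(c["pixels"][130:330,150:400,::-1],None,fx=3,fy=3))
```

```text
[0.49688169 0.30078631 0.08148668] [ 4.65797181  1.60740317 -2.19265648]
0.9 [-0.0159, 0.0112, -0.0006]
1.1 [0.0001, 0.0016, -0.0007]
1.15 [0.0037, -0.0013, -0.0007]
1.2 [0.0073, -0.0044, -0.0007]
lever_peg [(array([242.2, 282.5]), 0.83)]
lever [(array([242.7, 284.8]), 0.61)]
0.9 [339.39446227 259.74500788]
1.0 [332.73529339 248.19217358]
1.1 [324.65148659 237.05292747]
```

View pics/c5.png

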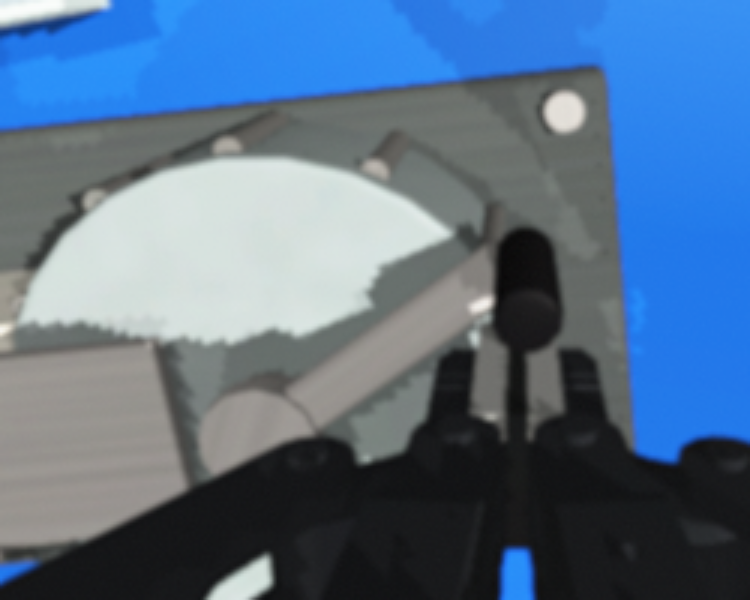

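The peg top is at about (236, 326), which matches 1.08–1.1 rad. I'll push 4 mm more to confirm the stop, then back off.

Emit:
arm_command(steps=[{"translation":[0.005,-0.003,0],"twist":[0,0,0],"fingers":-1},{"translation":[0.005,-0.003,0],"twist":[0,0,0],"fingers":-1},{"translation":[0.005,-0.003,0],"twist":[0,0,0],"fingers":-1}])

```text
time: 6.22
eef_pos: [0.496, 0.3003, 0.0821]
tcp_rot: [0.2, 0.98, 0.002, 0.005]
contact_force: [12.3, 1.1, -6.5]
opening: 0.004
finger_force: 5.8
```

Run:
```python
from go import *
s,R,e=base();print(e,s["contact_force"])
for d in (.8,.5,.2,0): print(d,sc(peg(d,.017)))
print("clear",sc(peg(0,.04)))
```

```text
[0.49600464 0.30028917 0.08205074] [12.26715214  1.13058493 -6.52401802]
0.8 [-0.0253, 0.0159, 0.0004]
0.5 [-0.0526, 0.0213, 0.0007]
0.2 [-0.0804, 0.0184, 0.0009]
0 [-0.0979, 0.0119, 0.001]
clear [-0.1285, 0.0119, 0.0013]
```

The force rose to 12 N, so the lever is at the stop. I'll ride it back home and clear.

Emit:
arm_command(steps=[{"translation":[-0.027,0.017,0],"twist":[0,0,0],"fingers":-1},{"translation":[-0.056,0.023,0],"twist":[0,0,0],"fingers":-1},{"translation":[-0.085,0.02,0],"twist":[0,0,0],"fingers":-1},{"translation":[-0.11,0.015,0],"twist":[0,0,0],"fingers":-1},{"translation":[-0.14,0.015,0],"twist":[0,0,0],"fingers":-1}])

```text
time: 6.85
eef_pos: [0.5928, 0.2686, 0.0808]
tcp_rot: [0.2, 0.98, -0.0, -0.001]
contact_force: [0.0, -1.1, 0.3]
opening: -0.004
finger_force: 0.0
```

Emit:
arm_command(steps=[{"translation":[0,0,0],"twist":[0,0,0],"fingers":-1},{"translation":[0,0,-0.07],"twist":[0,0,0],"fingers":-1},{"translation":[0,0,-0.12],"twist":[0,0,0],"fingers":-1},{"translation":[0,0,-0.12],"twist":[0,0,0],"fingers":-1},{"translation":[0,0,-0.12],"twist":[0,0,0],"fingers":-1}])

```text
time: 7.48
eef_pos: [0.5917, 0.2696, 0.1702]
tcp_rot: [0.199, 0.98, -0.0, -0.001]
contact_force: [0.1, -0.0, -0.4]
opening: -0.0
finger_force: 0.0
```

Run:
```python
from go import *
c=cam("wrist");save(c,"w6.png")
s,R,e=base();print(e,s["contact_force"],s["tcp_rot"])
for q in("lever_peg","lever","mark_point","shutter_point","shutter_grip"): print(q,[(np.round(d["point"],1),round(d["conf"],2)) for d in recognise(c,q)[:2]])
for d in (0,.1,): a=p[2]+1+d;h=c["P"]@np.r_[p[:2]+.07*np.array([np.cos(a),np.sin(a)]),.1,1];print(d,h[:2]/h[2])
ya=np.degrees(np.arctan2(R[1,1],R[0,1]));print("tool y deg",ya,"want",np.degrees(p[2])+90)
cc,ss=np.cos(p[2]),np.sin(p[2]);t=p[:2]+np.array([[cc,-ss],[ss,cc]])@[0,-.092]
print("tab",t,sc(np.r_[t,.2]))
```

```text
[0.59142092 0.26938953 0.16926932] [0.0229823  1.08758019 0.54626063] [ 1.99387892e-01  9.79918658e-01 -8.02948722e-04 -1.80212118e-03]
lever_peg [(array([130.7, 270.6]), 0.56)]
lever [(array([130.9, 271.4]), 0.73)]
mark_point [(array([191.2, 130.7]), 0.67), (array([278.1,  15.8]), 0.44)]
shutter_point [(array([126.5, 168.7]), 0.6)]
shutter_grip [(array([127.2, 171.2]), 0.94)]
0 [321.86223252 158.9502467 ]
0.1 [325.53580047 150.35141975]
tool y deg 66.99783169628047 want 73.59226169738966
tab [0.47247933 0.15234179] [0.0862, -0.2062, -0.0397]
```

View pics/w6.png

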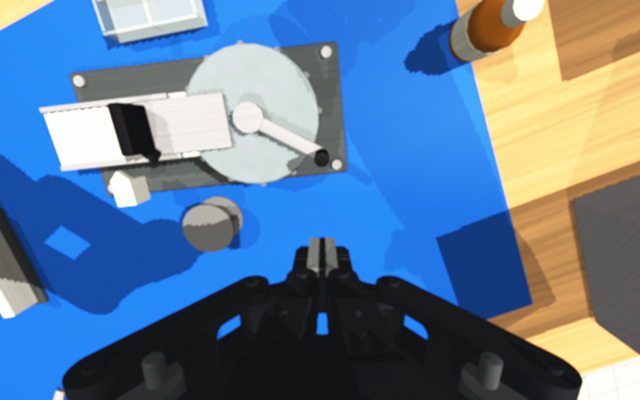

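The lever is home, with the peg at (157, 321). Next I'll move over the rail, aligned with it, to measure the mark.

Emit:
arm_command(steps=[{"translation":[-0.005,-0.08,0],"twist":[0,0,-0.05],"fingers":0.2},{"translation":[-0.01,-0.15,0],"twist":[0,0,-0.11],"fingers":0.2},{"translation":[-0.017,-0.218,0],"twist":[0,0,-0.11],"fingers":0.2},{"translation":[-0.017,-0.218,0],"twist":[0,0,-0.11],"fingers":0.2},{"translation":[-0.017,-0.218,0],"twist":[0,0,-0.11],"fingers":0.2}])

```text
time: 8.4
eef_pos: [0.5411, 0.1141, 0.1713]
tcp_rot: [0.143, 0.99, 0.0, 0.0]
contact_force: [0.3, 0.2, 1.1]
opening: 0.599
finger_force: 0.0
```

```bash
cat > look.py <<'E'
from go import *
import sys
c=cam("wrist");save(c,sys.argv[1]);np.save("P7.npy",c["P"])
s,R,e=base();print(e,s["opening"],"yaw",np.degrees(np.arctan2(R[1,1],R[0,1])))
cc,ss=np.cos(p[2]),np.sin(p[2]);D=np.array([[cc,-ss],[ss,cc]])
def w(x,y,z): return np.r_[p[:2]+D@[x,y],z]
for q in("mark_point","shutter_point","shutter_grip"): print(q,[(np.round(d["point"],1),round(d["conf"],2),(D.T@(atz(c["P"],d["point"],.061)-p[:2])).round(4)) for d in recognise(c,q)[:2]])
# rectified map of the plane z=61mm in dispenser axes: 4 px/mm; x 0..50 mm down, y -160..-70 left->right
g=[w(x/1000,y/1000,.061) for x,y in((0,-160),(0,-70),(55,-70),(55,-160))]
src=np.float32([(lambda h:h[:2]/h[2])(c["P"]@np.r_[v,1]) for v in g])
H=cv2.getPerspectiveTransform(src,np.float32([(0,0),(720,0),(720,440),(0,440)]))
I=cv2.warpPerspective(c["pixels"][:,:,::-1].copy(),H,(720,440),flags=2)
for k in range(-160,-69,10):cv2.line(I,((k+160)*8,430),((k+160)*8,440),(0,0,255),2)
cv2.imwrite("pics/rect_"+sys.argv[1],I)
E
python3 look.py w7.png
```

```text
[0.54115204 0.11459774 0.17132035] 0.5993560100119639 yaw 73.59877748382313
mark_point [(array([175.5, 302.2]), 0.84, array([ 0.0528, -0.1274])), (array([ 12.5, 343.6]), 0.47, array([-0.0771, -0.0922]))]
shutter_point [(array([113.7, 377.1]), 0.78, array([-0.001 , -0.0617])), (array([135.7, 478.8]), 0.6, array([0.0175, 0.0289]))]
shutter_grip [(array([ 66.8, 633.1]), 0.61, array([-0.0378,  0.1481])), (array([215.8, 361.4]), 0.15, array([ 0.0917, -0.0718]))]
```

View pics/rect_w7.png

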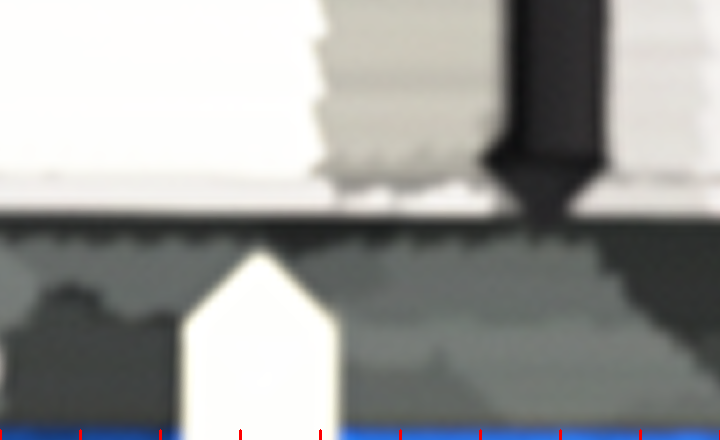

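The rectified rail plane (8 px/mm) shows the mark tip at y = -127.5 mm and the shutter point at -91.8 mm, so the draw is about 35.7 mm.

Run:
```python
from go import *
cc,ss=np.cos(p[2]),np.sin(p[2]);D=np.array([[cc,-ss],[ss,cc]])
for y,z in((-.0918,.17),(-.0918,.069)): print(sc(np.r_[p[:2]+D@[0,y],z]))
```

```text
[0.1018, 0.0223, 0.0017]
[0.1018, 0.0223, 0.1363]
```

Emit:
arm_command(steps=[{"translation":[0.07,0.015,0],"twist":[0,0,0],"fingers":0.2},{"translation":[0.102,0.022,0],"twist":[0,0,0],"fingers":0.2},{"translation":[0.102,0.022,0],"twist":[0,0,0],"fingers":0.2},{"translation":[0.102,0.022,0.05],"twist":[0,0,0],"fingers":0.2},{"translation":[0.102,0.022,0.05],"twist":[0,0,0],"fingers":0.2}])

```text
time: 9.22
eef_pos: [0.4707, 0.1513, 0.1313]
tcp_rot: [0.143, 0.99, -0.001, -0.003]
contact_force: [0.4, 0.1, -0.3]
opening: 0.603
finger_force: 0.0
```

Run:
```python
from go import *
cc,ss=np.cos(p[2]),np.sin(p[2]);D=np.array([[cc,-ss],[ss,cc]])
s,R,e=base();print(e,D.T@(e[:2]-p[:2]),sc(np.r_[p[:2]+D@[0,-.0918],.069]))
```

```text
[0.47072939 0.15127727 0.1312957 ] [-0.00137798 -0.09351547] [-0.0023, 0.0025, 0.083]
```

Emit:
arm_command(steps=[{"translation":[-0.001,0.002,0.05],"twist":[0,0,0],"fingers":0.2},{"translation":[-0.001,0.002,0.083],"twist":[0,0,0],"fingers":0.2},{"translation":[-0.001,0.002,0.083],"twist":[0,0,0],"fingers":0.2},{"translation":[-0.001,0.002,0.083],"twist":[0,0,0],"fingers":-0.2},{"translation":[-0.001,0.002,0.083],"twist":[0,0,0],"fingers":-1}], grip_force=50)

```text
time: 9.85
eef_pos: [0.4748, 0.1528, 0.0734]
tcp_rot: [0.143, 0.99, 0.0, 0.002]
contact_force: [0.1, 0.8, -0.3]
opening: 0.197
finger_force: 0.0
```

Emit:
arm_command(steps=[{"translation":[0,0,0],"twist":[0,0,0],"fingers":-1},{"translation":[0,0,0],"twist":[0,0,0],"fingers":-1},{"translation":[0,0,0],"twist":[0,0,0],"fingers":-1},{"translation":[0,0,0],"twist":[0,0,0],"fingers":-1}])

```text
time: 10.35
eef_pos: [0.4744, 0.1521, 0.0734]
tcp_rot: [0.143, 0.99, -0.0, 0.001]
contact_force: [-1.9, -4.1, 6.3]
opening: 0.103
finger_force: 50.1
```

Run:
```python
from go import *
cc,ss=np.cos(p[2]),np.sin(p[2]);D=np.array([[cc,-ss],[ss,cc]])
s,R,e=base();print(e,D.T@(e[:2]-p[:2]),s["opening"],s["finger_force"],s["contact_force"]);print((R.T@np.r_[D@[0,-.0357],0]/.75).round(4))
```

```text
[0.47440493 0.15211221 0.07336582] [ 0.00191203 -0.09167631] 0.1034845075075939 50.118497014045715 [-1.89715751 -4.05306645  6.34266706]
[-0.     -0.0476  0.    ]
```

The tab is held at about 9–10 mm opening with 50 N. I'll draw it out.

Emit:
arm_command(steps=[{"translation":[0,-0.012,0],"twist":[0,0,0],"fingers":-1},{"translation":[0,-0.024,0],"twist":[0,0,0],"fingers":-1},{"translation":[0,-0.036,0],"twist":[0,0,0],"fingers":-1},{"translation":[0,-0.048,0],"twist":[0,0,0],"fingers":-1},{"translation":[0,-0.048,0],"twist":[0,0,0],"fingers":-1}])

```text
time: 10.98
eef_pos: [0.4645, 0.1192, 0.0734]
tcp_rot: [0.144, 0.99, 0.002, 0.002]
contact_force: [-0.1, 6.8, 5.4]
opening: 0.104
finger_force: 50.2
```

Emit:
arm_command(steps=[{"translation":[0,0,0],"twist":[0,0,0],"fingers":-1},{"translation":[0,0,0],"twist":[0,0,0],"fingers":-1},{"translation":[0,0,0],"twist":[0,0,0],"fingers":-1},{"translation":[0,0,0],"twist":[0,0,0],"fingers":-1}])

```text
time: 11.48
eef_pos: [0.4646, 0.1196, 0.0734]
tcp_rot: [0.144, 0.99, 0.002, 0.002]
contact_force: [0.1, 5.8, 5.3]
opening: 0.098
finger_force: 50.2
```

```bash
python3 look.py w8.png
python3 - <<'E'
from go import *
cc,ss=np.cos(p[2]),np.sin(p[2]);D=np.array([[cc,-ss],[ss,cc]])
s,R,e=base();print(D.T@(e[:2]-p[:2]),s["opening"],s["finger_force"],s["contact_force"])
c=cam("top");s2=cam("scene");save(c,"t8.png");save(s2,"s8.png")
for q in("shutter_grip","shutter_point","mark_point"):
  for k in(c,s2):print(q,[(np.round(d["point"],1),round(d["conf"],2),(D.T@(atz(k["P"],d["point"],.094 if q[-1]=="p" else .061)-p[:2])).round(4)) for d in recognise(k,q)[:1]])
# plate +y edge in wrist picture: brightness profile along rail at z=61
w=read_camera("wrist")["pixels"];P=np.load("P7.npy")
for x in(-.018,0,.018):
  r=[]
  for y in range(-75,-10,3):
    h=P@np.r_[p[:2]+D@[x,y/1000],.061,1];u,v=h[:2]/h[2];r.append((y,int(w[int(v),int(u)].mean())) if 0<=u<640 and 0<=v<400 else None)
  print(x,r)
E
```

```text
[0.46462899 0.11963422 0.07341166] 0.10312613610302242 yaw 73.47336449785875
mark_point [(array([320.2, 322.8]), 0.97, array([ 0.0562, -0.1252])), (array([225. ,  11.5]), 0.39, array([-0.0108, -0.3074]))]
shutter_point [(array([232.4, 376.8]), 0.97, array([-0.0053, -0.093 ]))]
shutter_grip [(array([235.9, 381. ]), 0.77, array([-0.003 , -0.0904]))]
[ 0.00168391 -0.12559055] 0.10819429820733525 50.21468639373779 [0.54013261 6.19302859 5.46471717]
shutter_grip []
shutter_grip [(array([177.3, 339.9]), 0.6, array([ 0.0563, -0.1254]))]
shutter_point []
shutter_point [(array([175.3, 343.4]), 0.5, array([ 0.0045, -0.0945]))]
mark_point []
mark_point [(array([246.2, 128.6]), 0.3, array([ 0.1502, -0.743 ]))]
-0.018 [(-75, 238), (-72, 237), (-69, 238), (-66, 237), (-63, 237), (-60, 237), (-57, 237), (-54, 231), (-51, 215), (-48, 189), (-45, 189), (-42, 188), (-39, 186), (-36, 187), (-33, 188), (-30, 188), (-27, 185), (-24, 185), (-21, 188), (-18, 188), (-15, 185), (-12, 182)]
0 [(-75, 232), (-72, 232), (-69, 232), (-66, 232), (-63, 232), (-60, 232), (-57, 231), (-54, 186), (-51, 32), (-48, 28), (-45, 251), (-42, 252), (-39, 135), (-36, 28), (-33, 46), (-30, 185), (-27, 184), (-24, 144), (-21, 88), (-18, 88), (-15, 80), (-12, 72)]
0.018 [(-75, 211), (-72, 229), (-69, 212), (-66, 211), (-63, 212), (-60, 210), (-57, 211), (-54, 203), (-51, 185), (-48, 208), (-45, 184), (-42, 181), (-39, 180), (-36, 179), (-33, 181), (-30, 183), (-27, 184), (-24, 183), (-21, 185), (-18, 184), (-15, 183), (-12, 184)]
```

Emit:
arm_command(steps=[{"translation":[0,-0.003,0],"twist":[0,0,0],"fingers":-1},{"translation":[0,-0.003,0],"twist":[0,0,0],"fingers":-1},{"translation":[0,-0.003,0],"twist":[0,0,0],"fingers":-1},{"translation":[0,-0.003,0],"twist":[0,0,0],"fingers":-1}])

```text
time: 12.62
eef_pos: [0.464, 0.1175, 0.0734]
tcp_rot: [0.144, 0.99, 0.002, 0.002]
contact_force: [-0.3, 7.3, 6.3]
opening: 0.103
finger_force: 50.2
```

```bash
cp P7.npy P8.npy
python3 - <<'E'
from go import *
cc,ss=np.cos(p[2]),np.sin(p[2]);D=np.array([[cc,-ss],[ss,cc]])
s,R,e=base();print(D.T@(e[:2]-p[:2]),s["opening"],s["finger_force"],s["contact_force"],s["time"])
c=cam("wrist");save(c,"w9.png");G=cv2.cvtColor(c["pixels"],cv2.COLOR_RGB2GRAY).astype(float)
def prof(G,P,x,ys,z):
    q=np.array([(lambda h:h[:2]/h[2])(P@np.r_[p[:2]+D@[x,y/1000],z,1]) for y in ys],np.float32)
    return cv2.remap(G.astype(np.float32),q[:,:1],q[:,1:],1).ravel()
ys=np.arange(-70,-40,.5)
for x in(-.005,0,.005):
    v=prof(G,c["P"],x,ys,.061);g=np.diff(v);k=np.argmin(g[:50]);print("edge",x,ys[k]+.25,g[k])
# mark flanks (white body sides) and shutter point flanks at z=61
ys=np.arange(-150,-100,1.)
for x in(.026,.028,.030,.034,.036,.038,.042,.046): print(x,prof(G,c["P"],x,ys,.061).astype(int).tolist())
E
```

```text
[ 0.00165382 -0.12778322] 0.1034665549765316 50.230202078819275 [-0.31683016  7.27799496  6.25904972] 12.625
edge -0.005 -53.75 -61.070312
edge 0 -53.75 -58.426758
edge 0.005 -53.75 -60.32617
0.026 [25, 25, 26, 26, 24, 22, 21, 22, 21, 22, 21, 20, 18, 19, 20, 19, 16, 12, 12, 12, 14, 15, 16, 15, 15, 15, 14, 13, 17, 26, 28, 24, 21, 21, 20, 21, 23, 23, 25, 25, 24, 26, 26, 26, 25, 24, 25, 25, 26, 24]
0.028 [25, 24, 25, 24, 23, 21, 21, 21, 21, 22, 21, 20, 19, 19, 20, 19, 14, 12, 13, 15, 16, 15, 15, 15, 14, 14, 14, 13, 17, 21, 24, 21, 22, 22, 21, 21, 21, 21, 21, 22, 24, 25, 24, 25, 25, 24, 25, 25, 24, 24]
0.03 [23, 24, 26, 23, 23, 21, 21, 21, 21, 22, 22, 18, 18, 18, 20, 19, 15, 11, 12, 16, 15, 16, 15, 15, 15, 15, 15, 13, 17, 22, 24, 21, 21, 21, 21, 21, 21, 21, 21, 20, 22, 22, 23, 25, 25, 25, 25, 25, 25, 25]
0.034 [20, 18, 19, 20, 19, 19, 18, 19, 18, 18, 18, 18, 18, 18, 20, 19, 16, 13, 16, 15, 16, 15, 15, 15, 15, 15, 13, 13, 16, 23, 24, 22, 20, 21, 21, 21, 21, 22, 22, 21, 20, 19, 17, 17, 18, 19, 18, 19, 21, 22]
0.036 [18, 18, 18, 17, 18, 18, 18, 18, 18, 19, 17, 18, 18, 19, 20, 19, 16, 15, 16, 15, 15, 15, 14, 15, 15, 14, 14, 14, 16, 22, 24, 21, 20, 21, 21, 21, 22, 21, 21, 20, 17, 18, 17, 19, 17, 19, 17, 18, 18, 19]
0.038 [22, 22, 20, 22, 21, 21, 21, 21, 23, 22, 18, 17, 18, 18, 18, 19, 20, 14, 12, 13, 14, 13, 13, 13, 12, 12, 11, 13, 21, 22, 23, 21, 20, 21, 20, 20, 20, 22, 21, 20, 20, 20, 20, 20, 20, 21, 20, 20, 19, 19]
0.042 [25, 25, 25, 25, 25, 24, 24, 26, 27, 21, 17, 19, 17, 19, 17, 58, 192, 249, 248, 247, 247, 247, 247, 247, 247, 247, 247, 248, 205, 74, 21, 20, 20, 22, 20, 20, 21, 25, 25, 24, 25, 24, 25, 25, 25, 24, 25, 25, 24, 25]
0.046 [26, 25, 25, 24, 24, 25, 25, 26, 23, 17, 17, 17, 20, 30, 28, 89, 216, 247, 247, 246, 246, 246, 246, 246, 246, 246, 246, 247, 229, 104, 27, 29, 21, 21, 21, 20, 20, 23, 25, 25, 25, 24, 24, 24, 25, 25, 24, 24, 24, 25]
```

Run:
```python
from go import *
cc,ss=np.cos(p[2]),np.sin(p[2]);D=np.array([[cc,-ss],[ss,cc]])
def prof(G,P,x,ys,z):
    q=np.array([(lambda h:h[:2]/h[2])(P@np.r_[p[:2]+D@[x,y/1000],z,1]) for y in ys],np.float32)
    return cv2.remap(G.astype(np.float32),q[:,:1],q[:,1:],1).ravel()
c=cam("wrist")
for n,G,P,r in(("w1",cv2.imread("pics/w1.png",0),np.load("P1.npy"),(-30,-8)),("w2",cv2.imread("pics/w2.png",0),np.load("P2.npy"),(-30,-8)),("now",cv2.cvtColor(c["pixels"],cv2.COLOR_RGB2GRAY),c["P"],(-70,-40))):
    ys=np.arange(*r,.5)
    for x in(-.01,0,.01):
        g=np.diff(prof(G,P,x,ys,.061));k=np.argmin(g);print(n,x,ys[k]+.25,g[k])
print([(d["point"],d["conf"]) for d in recognise(c,"lever_peg")[:1]])
h=c["P"]@np.r_[p[:2]+.07*np.array([np.cos(p[2]+1),np.sin(p[2]+1)]),.1,1];print(h[1]/h[2],h[0]/h[2])
```

```text
w1 -0.01 -11.75 -11.978516
w1 0 -20.25 -22.019531
w1 0.01 -20.75 -9.4296875
w2 -0.01 -19.75 -12.4453125
w2 0 -19.25 -28.820312
w2 0.01 -20.25 -11.277344
now -0.01 -53.75 -61.640625
now 0 -53.75 -59.50586
now 0.01 -53.75 -11.8125
[([259.8, 563.5], 0.72)]
339.8977095360911 692.6013192296545
```

```bash
python3 -c "
from plant import *
print(sign_off())"
```

```text
the job is handed in; nothing more can be done
None
```

The job is handed in: the lever was swung to its stop and sprang back home with the shutter shut, and the gripper now holds the shutter at the mark, within about 2 mm by my measurements; no verdict came back.

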